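# Lock the top sieve on a bead shaker and set its timer

### The arm

A 6-joint arm with a two-finger parallel gripper is mounted at the origin on the work surface. World frame = base frame: x ahead of the robot, y to its left, z up, the work surface at z = 0. Lengths are in m, angles in rad, forces in N, time in s.
With the tool pointing down it reaches from about 0.3 to 0.85 m from the base axis. Payload 5.4 kg.
Tool frame: the origin (TCP) lies between the finger pads; the fingertips stand 11 mm ahead of it and the grasp point (between the pads) lies 8 mm behind it; z points along the fingers, y is the line along which they close (so a half turn about z gives the same grasp; the last joint's range is limited). The gripper opens to 85 mm and grips with 20 to 120 N. Pads are 22 mm wide; open, the fingers measure 114 mm over their backs; the gripper's body (76 mm by 85 mm) begins 54 mm behind the grasp point. The pads swing forward as they close: fully open they stand 13 mm farther back than shut.
Start: joints at [-1.314, 0.158, 1.597, -0, 1.386, -0.21], TCP at [0.259, -0.513, 0.242] pointing down, gripper open.
Joint ranges: [-2.91, 2.91], [-0.94, 2.29], [0.18, 2.7], [-1.29, 4.43], [0.17, 2.64], [-3, 3]. Speed limits (rad/s): [2.57, 2.57, 3.14, 3.14, 3.14, 3.14].

### API

Orientations are given as a unit quaternion [w, x, y, z].
In Python, from station import env gives the robot as it stands. The module is installed in compiled form; this text tells all that it offers.
- The arm moves only by the shell command python3 -m handwheel 'ROWS'. ROWS is JSON, a list of rows, each a list of 5 numbers: the finger opening in m, from 0 to 0.0854, then the shift along the tool's x, y, z in m, then the turn about the tool's z in rad. In form: [[grip, dx, dy, dz, twist], ...]. A call has 1 to 12 rows; each row shifts and turns the commanded pose from where the row before left it, along the tool's axes as they then stand; what a row does not reach is not made up. A row lasts 1/12 s, in which the tool goes at most 41.7 mm and 7.16 degrees, less where a joint would pass 70% of its speed; a pose out of reach is approached as far as the arm can. A call is refused whole if a number of a shift passes 0.0417 or a number of a turn 0.125, either way. A call with a gripper value outside its range is refused whole. The fingers move at their own pace and stop on an object; the grip force is fixed at half the most. Time passes only in rows, so rows that do not move let the fingers close. It gives the time, the measured TCP pose, the force, the opening and the grip force at its end, in the units of the state.
- env.state(): the state, without advancing time (a new reading comes with each control period).
- env.snapshot(name): name is "side" or "top"; returns a dict with "image" (400x640x3 uint8, red, green, blue), "intrinsics" (3x3 intrinsics, pixels), "k1" (the pictures are not rectified: a ray, as slopes to the right and down, at radius r is drawn at 1 + k1 r^2 times it, then the intrinsics apply), "R" (3x3) and "t" (3): a world point X has camera coordinates R X + t. Camera axes: x right, y down, z forward; pixel columns grow to the right and rows downward; lengths in m; the calibration is good to about 2 mm. A picture is of the moment at which its call begins. There is no depth.
- env.hand_in(): hands the job in; it is judged then, once.
The state is a dict: "time": time; "joint_positions": joint angles; "qvel": joint speeds; "joint_torque": joint torques, N m; "tcp_pos": TCP position; "ee_rot": TCP orientation; "contact_force": force on the tool from outside, world axes, zero at the start; "moment": the same for the moment, N m; "finger_gap": opening from 0.0 (shut) to 1.0 (fully open); "finger_force": force on a finger pad.
Only numpy, scipy, OpenCV 4.12 (cv2) and the standard library are available. Lean on these libraries where they do the work, as an engineer would, in place of code of your own. Each camera call takes 0.05 s, during which the arm holds its last target. There are 200 camera calls.

### The job

Get the bead shaker ready to run: fit the orange sieve on top of the grey stage, push it down against its spring and turn it clockwise until it is fully locked in its bayonet, so that it stays held down when you let go. Then turn only the small red inner timer knob to the green mark, leaving the grey speed ring around it where it is. Do not knock over or push about the blue sieve, mug, glue bottle and bead jar.

Things in the scene. Friction and masses are not known exactly. Their poses are not given: they have to be found in the camera images.
- orange_sieve: the orange sieve section to fit (loose, about 0.2 kg), 92 mm across, 96 mm tall. Origin: centre of its underside, z up. From below: a round spigot 74 mm across, z = 0 to 20 mm (its first 4 mm tapered from 66 mm), then an open cup 92 mm across, z = 20 to 60 mm, then a carrying bar over the rim. A half turn makes no difference
- orange_sieve_bar (a point): middle of the orange sieve's straight carrying bar, 88 mm above its underside, axes as the sieve's; the bar runs along x, 89 mm long, 14 mm thick, z = 80 to 96 mm, open beneath down to the rim at z = 60 mm, with a post at each end
- orange_sieve_lug (a point): outer end of one of the orange sieve's two aluminium lugs. They stick out of the spigot under the two bar ends (its +x and -x), 12 mm wide, 6 mm thick (z = 5.5 to 11.5 mm), reaching 45 mm from the axis
- blue_sieve: a blue sieve section of the same size and shape, with three lugs: not for this stage, leave it (within 30 mm of where it stands)
- shaker: the white shaker drive unit (fixed), 150 mm by 340 mm (its y) and 60 mm high; origin under its centre. The grey round stage (99 mm across, 55 mm tall) stands on its top at its y = -80 mm, the concentric dials at its y = +80 mm
- seat (a point): centre of the top face of the grey stage, 115 mm above the table, axes as the shaker's. The stage's mouth is a bayonet collar with a 78 mm bore. Two opposite entry slots in its aluminium rim, 27 degrees wide, each marked by a yellow stripe, let the lugs in; elsewhere the lugs rest on the rim, the sieve's underside 5.5 mm below this point
- plate_top (a point): centre of the sprung plate inside the stage, 9.5 mm below the seat. The stage was put on by hand: its slots lie within 20 degrees either way of the shaker's +x and -x, and must be seen or felt for. With the lugs in the slots the sieve sinks 4 mm, its underside onto this plate. The spring starts at 4 N and gains 0.55 N per mm
- pressed (a point): where the sieve's underside is when pressed down to its stop, 20 mm below the seat (spring 10 N). Pressed to within 1.5 mm of this all the way, the sieve turns clockwise seen from above; 77 degrees on from the middle of the slot it meets a firm stop
- home (a point): where the sieve's underside is when locked, 14.5 mm below the seat. Turned to the firm stop and let go, the sieve is lifted by the spring 4 mm into its locking notch and stays at this height. The notch takes it only within the last 3 degrees or so before the stop; short of it the sieve stays 18.5 mm below the seat, not locked
- timer (a joint): angle of the red timer knob, rad, growing clockwise from above, range 0 to 2.6; at 0 its white pointer looks to the shaker's -x side. The green mark is at 1.6. Light friction (0.03 N m), stays where left
- timer_grip (a point): on the axis of the red timer knob, 106 mm above the table, at the height to grip it: the knob is a bar 40 mm long along its x and 14 mm thick, z from 91 to 117 mm above the table. Its pointer end is at its -x
- green_mark (a point): the long green dash on the black dial face, 50 mm from the knobs' axis
- speed_pointer (a point): yellow pointer on top of the grey outer speed ring, 30 mm from the axis. The ring is coaxial with the timer knob, 64 mm across, its top 78 mm above the table; it turns as easily as the knob and must not be turned
- mug: white mug, 82 mm wide, 90 mm tall, leave it
- glue: white glue bottle, 130 mm tall, leave it
- bead_jar: amber bead jar, 75 mm tall, leave it

How it is judged:
By the outcome, as a careful person would: the job done as asked, in the order asked, and still so for the second after the job is handed in, with the robot touching nothing.
It also fails if it takes over 64 s, if anything falls off the work surface, if the arm or the gripper's body presses on something with over 40 N, if the wrist force passes 120 N, or if a joint passes its speed limit or range.

## Working session

There is one attempt and no reset: what is moved stays moved. The work goes in short steps, Python scripts to look and compute and a shell command to move; the robot and the scene stay as the last step left them, time stands still between calls to the robot, and variables do not carry over. Pictures are saved under pics/ and viewed, at most 10 in all, crops included, and the job is handed in when it is done.

```bash
mkdir -p pics; cat > h.py <<'E'
import numpy as np, cv2
from station import env
def snap(n,save=None):
    s=env.snapshot(n)
    if save: cv2.imwrite('pics/'+save,s['image'][:,:,::-1])
    return s
def ray(s,uv):
    K=np.array(s['intrinsics']);R=np.array(s['R']);t=np.array(s['t'])
    d=np.array([(uv[0]-K[0,2])/K[0,0],(uv[1]-K[1,2])/K[1,1]]);p=d.copy()
    for _ in range(30): p=d/(1+s['k1']*(p@p))
    return -R.T@t, R.T@np.array([p[0],p[1],1])
def onz(s,uv,z):
    o,d=ray(s,uv); return o+d*(z-o[2])/d[2]
def proj(s,X):
    c=np.array(s['R'])@np.array(X)+np.array(s['t']);p=c[:2]/c[2];p=p*(1+s['k1']*(p@p))
    K=np.array(s['intrinsics']);return np.array([K[0,0]*p[0]+K[0,2],K[1,1]*p[1]+K[1,2]])
def st():
    s=env.state();print({k:np.round(s[k],4).tolist() for k in ['time','joint_positions','tcp_pos','ee_rot','contact_force','moment','finger_gap','finger_force']})
E
python3 - <<'E'
from h import *
for n in ['top','side']:
    s=snap(n,n+'0.png');print(n,np.round(s['intrinsics'],1).tolist(),s['k1'],(-np.array(s['R']).T@np.array(s['t'])).round(3))
st()
E
```

```text
top [[396.3, 0.0, 319.4], [0.0, 396.3, 207.4], [0.0, 0.0, 1.0]] -0.03618811893724624 [0.534 0.118 1.134]
side [[472.8, 0.0, 310.8], [0.0, 472.8, 195.8], [0.0, 0.0, 1.0]] 0.01072945908014836 [0.469 0.97  0.64 ]
{'time': 0.1, 'joint_positions': [-1.3141, 0.159, 1.5982, -0.0, 1.3862, -0.2101], 'tcp_pos': [0.2586, -0.513, 0.2414], 'ee_rot': [-0.0009, 0.9729, 0.2313, -0.0], 'contact_force': [-0.3558, -0.0574, -0.1373], 'moment': [-0.0085, 0.0025, 0.0088], 'finger_gap': 0.9997, 'finger_force': 0.0}
```

View pics/top0.png

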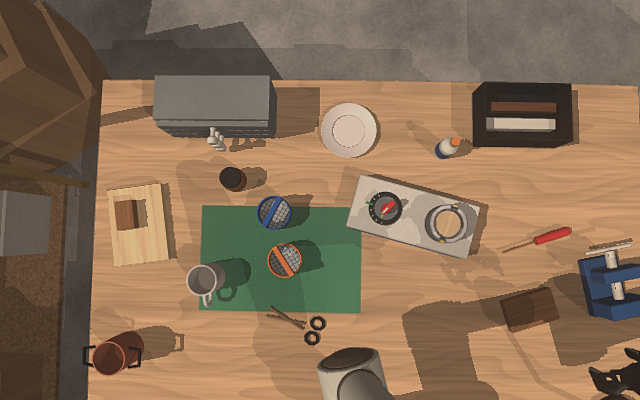

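View pics/side0.png

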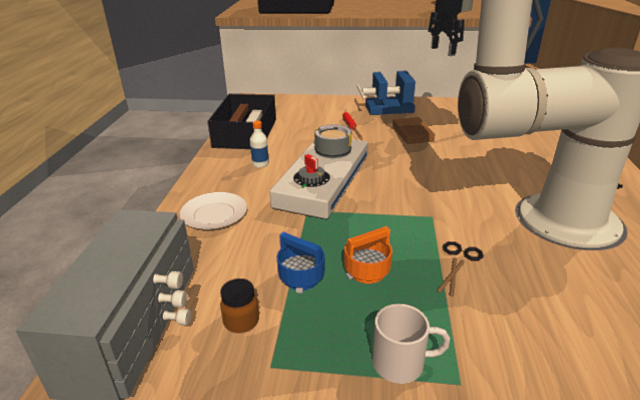

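The top view shows the orange sieve at about (285,260), blue at (274,212), the dials at (386,208) and the stage at (450,224). I'll zoom in on the parts that matter.

```bash
python3 - <<'E'
from h import *
s=snap('top');im=s['image']
a=cv2.resize(im[165:265,345:490],None,fx=5.5,fy=5.5,interpolation=cv2.INTER_CUBIC)
cv2.imwrite('pics/topc.png',a[:,:,::-1])
s2=snap('side');b=s2['image']
b=np.hstack([cv2.resize(b[120:220,265:375],None,fx=4,fy=4,interpolation=3),cv2.resize(b[215:315,330:420],None,fx=4,fy=4,interpolation=3)])
cv2.imwrite('pics/sidec.png',b[:,:,::-1])
# orange sieve
hsv=cv2.cvtColor(im,cv2.COLOR_RGB2HSV)
m=cv2.inRange(hsv,(5,170,120),(20,255,255));m[:, :255]=0;m[:,320:]=0;m[:235]=0;m[290:]=0
ys,xs=np.nonzero(m);(c,r)=cv2.minEnclosingCircle(np.c_[xs,ys].astype(np.float32));print('orange',c,r,len(xs),onz(s,c,.06),onz(s,c,.088))
c2=cv2.cvtColor(s2['image'],cv2.COLOR_RGB2HSV)
a=cv2.resize(im[235:290,255:320],None,fx=9,fy=9,interpolation=3);cv2.imwrite('pics/or.png',a[:,:,::-1])
E
```

```text
orange (284.2486877441406, 259.8979187011719) 17.272132873535156 259 [0.45947836 0.23255003 0.06      ] [0.46141343 0.2295534  0.088     ]
```

View pics/topc.png

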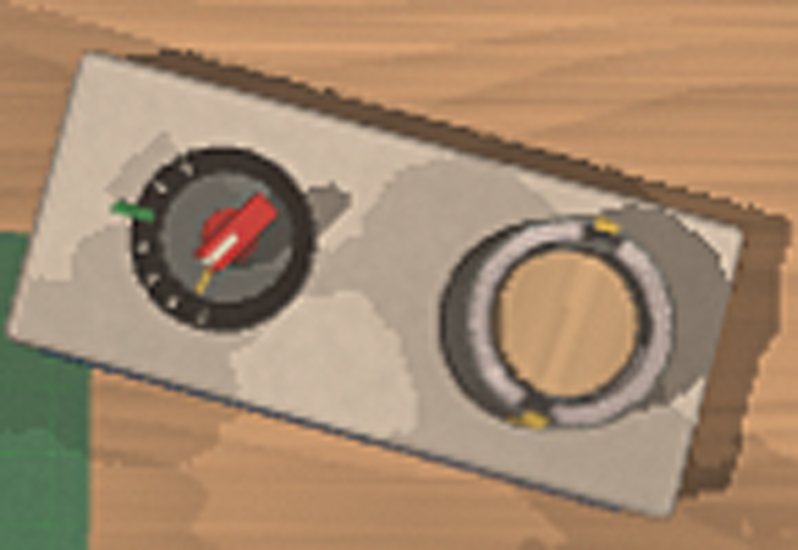

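View pics/sidec.png

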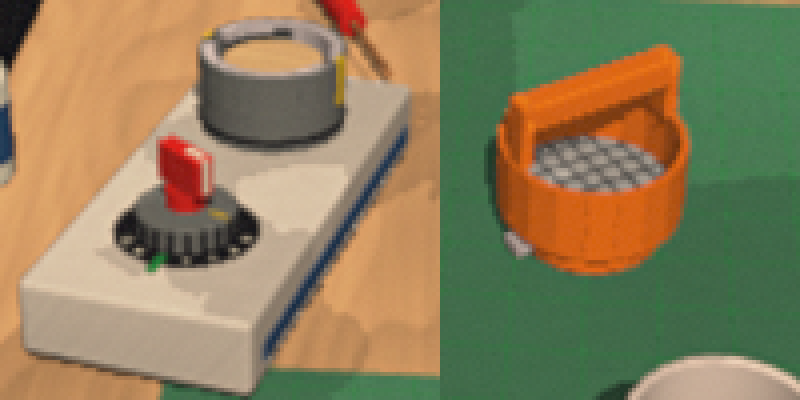

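View pics/or.png

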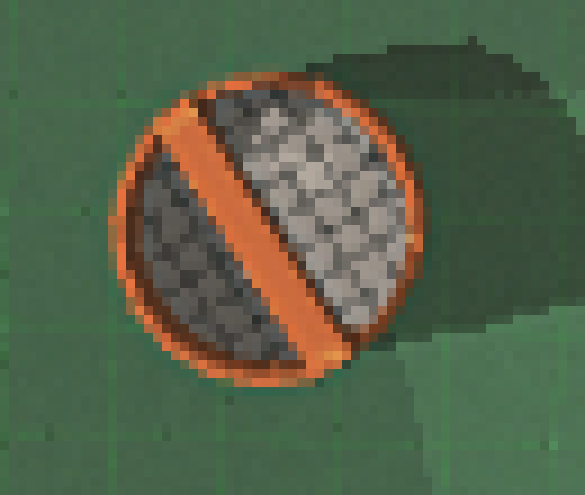

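```bash
python3 - <<'E'
from h import *
s=snap('top')
f=lambda X,sc,ox,oy,z: onz(s,((X[0]+.5)/sc-.5+ox,(X[1]+.5)/sc-.5+oy),z)
ang=lambda a,b: np.degrees(np.arctan2(*(b-a)[:2][::-1]))
P=lambda n,*v: print(n,*[np.round(q,4) for q in v])
a,b=[f(X,9,255,235,.096) for X in [(182,118),(328,358)]];P('bar',(a+b)/2,ang(a,b),np.linalg.norm(a-b))
t=lambda X,z:f(X,5.5,345,165,z)
a,b=t((530,420),.115),t((606,227),.115);P('slots',(a+b)/2,ang(a,b),np.linalg.norm(a-b))
P('rimc',t((571,325),.115))
c=[t(X,.06) for X in [(85,52),(742,228),(668,515),(8,338)]]
C=sum(c)/4;P('shaker',C,ang(c[1],c[0]),ang(c[2],c[3]),ang(c[3],c[0]),ang(c[2],c[1]))
th=np.radians((ang(c[1],c[0])+ang(c[2],c[3]))/2);y=np.array([np.cos(th),np.sin(th),0])
P('seat est',C-.08*y,'dial est',C+.08*y)
a,b=t((200,262),.117),t((277,196),.117);P('knob',(a+b)/2,ang(b,a),np.linalg.norm(a-b))
P('green',t((133,211),.061),'dialface',t((224,239),.061), 'speedptr',t((205,282),.078))
E
```

```text
bar [0.4591 0.2323 0.096 ] -147.3242 0.0813
slots [ 0.5632 -0.1914  0.115 ] -21.6123 0.0973
rimc [ 0.5624 -0.1927  0.115 ]
shaker [ 0.5834 -0.1133  0.06  ] 75.7042 75.8355 -14.3988 -14.8641Traceback (most recent call last):
  File "<stdin>", line 13, in <module>
  File "<stdin>", line 5, in <lambda>
    return _wrapfunc(a, 'round', decimals=decimals, out=out)
    return _wrapit(obj, method, *args, **kwds)
    result = getattr(arr, method)(*args, **kwds)
numpy._core._exceptions._UFuncNoLoopError: ufunc 'multiply' did not contain a loop with signature matching types (dtype('<U8'), dtype('float64')) -> None
```

```bash
python3 -m handwheel '[[0.045,0.0214,-0.024,0,0],[0.045,0.0214,-0.024,0,0],[0.045,0.0214,-0.024,0,0],[0.045,0.0214,-0.024,0,0],[0.045,0.0214,-0.024,0,0],[0.045,0.0214,-0.024,0,0],[0.045,0.0214,-0.024,0,0],[0.045,0.0214,-0.024,0,0],[0.045,0.0214,-0.024,0,0],[0.045,0.0214,-0.024,0,0],[0.045,0.0214,-0.024,0,0],[0.045,0.0214,-0.024,0,0]]'
python3 -m handwheel '[[0.045,0.0214,-0.024,0,0],[0.045,0.0214,-0.024,0,0],[0.045,0.0214,-0.024,0,0],[0.045,0.0214,-0.024,0,0],[0.045,0.0214,-0.024,0,0],[0.045,0.0214,-0.024,0,0],[0.045,0.0214,-0.024,0,0],[0.045,0.0214,-0.024,0,0],[0.045,0.0214,-0.024,0,0],[0.045,0.0214,-0.024,0,0],[0.045,0.0214,-0.024,0,0],[0.045,0.0214,-0.024,0,0]]'
python3 -m handwheel '[[0.045,0,0,0,-0.125],[0.045,0,0,0,-0.125],[0.045,0,0,0,-0.125],[0.045,0,0,0,-0.125],[0.045,0,0,0,-0.125],[0.045,0,0,0,-0.125],[0.045,0,0,0,-0.125],[0.045,0,0,0,-0.125],[0.045,0,0,0,-0.125],[0.045,0,0,0,-0.125],[0.045,0,0,0,-0.125],[0.045,0,0,0,-0.125]]'
python3 -m handwheel '[[0.045,0,0,0,-0.125],[0.045,0,0,0,-0.125],[0.045,0,0,0,-0.125],[0.045,0,0,0,-0.125],[0.045,0,0,0,-0.125],[0.045,0,0,0,-0.125],[0.045,0,0,0,-0.125],[0.045,0,0,0,-0.125],[0.045,0,0,0,-0.125],[0.045,0,0,0,-0.125],[0.045,0,0,0,-0.125],[0.045,0,0,0,-0.125]]'
cat >> h.py <<'E'
def yaw():
    q=env.state()['ee_rot'];return np.degrees(2*np.arctan2(q[2],q[1]))
def go(x,y,z,yw=None):
    "tool-axis shift and twist from the measured pose to a world goal"
    p=np.array(env.state()['tcp_pos']);a=np.radians(yaw());d=np.array([x,y,z])-p
    tw=0 if yw is None else -(np.radians(yw)-a+np.pi)%(2*np.pi)
    if yw is not None: tw=-((np.radians(yw)-a+np.pi)%(2*np.pi)-np.pi)
    print('yaw %.2f'%np.degrees(a),'shift',(d[0]*np.cos(a)+d[1]*np.sin(a)).round(4),(d[0]*np.sin(a)-d[1]*np.cos(a)).round(4),(-d[2]).round(4),'twist %.4f'%tw)
E
python3 -c "
from h import *
st();go(.4591,.2323,.130,-147.3)"
```

```text
time: 1.25
tcp_pos: [0.3585, -0.1392, 0.2424]
ee_rot: [0.0, 0.973, 0.231, 0.0]
contact_force: [-0.1, -0.1, 0.3]
finger_gap: 0.526
finger_force: 0.0
time: 2.25
tcp_pos: [0.4582, 0.2338, 0.2422]
ee_rot: [0.0, 0.973, 0.231, -0.0]
contact_force: [0.4, -0.6, 1.3]
finger_gap: 0.527
finger_force: 0.0
time: 3.25
tcp_pos: [0.4581, 0.232, 0.2422]
ee_rot: [-0.0, 0.552, 0.834, -0.0]
contact_force: [-0.2, 0.1, -0.0]
finger_gap: 0.526
finger_force: 0.0
time: 4.25
tcp_pos: [0.458, 0.232, 0.2422]
ee_rot: [-0.0, -0.165, 0.986, -0.0]
contact_force: [0.6, -0.5, 0.3]
finger_gap: 0.522
finger_force: 0.0
{'time': 4.25, 'joint_positions': [0.2332, -0.0019, 1.7672, -0.0, 1.3766, -1.669], 'tcp_pos': [0.458, 0.232, 0.2422], 'ee_rot': [-0.0001, -0.1649, 0.9863, -0.0], 'contact_force': [0.6091, -0.5092, 0.3242], 'moment': [-0.0426, 0.0283, 0.0263], 'finger_gap': 0.5217, 'finger_force': 0.0}
yaw 198.99 shift -0.0011 -0.0001 0.1122 twist -0.2393
```

```bash
python3 -m handwheel '[[0.045,-0.001,0,0.02,-0.12],[0.045,0,0,0.02,-0.12],[0.045,0,0,0.02,0],[0.045,0,0,0.02,0],[0.045,0,0,0.02,0],[0.045,0,0,0.012,0],[0.045,0,0,0,0]]'
python3 - <<'E'
from h import *
go(.4591,.2323,.080,-147.3)
for n,w in [('side',(150,330,290,460)),('top',(220,310,240,340))]:
    s=snap(n);i=s['image'][w[0]:w[1],w[2]:w[3]]
    globals()[n]=cv2.resize(i,(400,400 if n=='side' else 400),interpolation=3)
cv2.imwrite('pics/g1.png',np.hstack([side,top])[:,:,::-1])
E
```

```text
time: 4.83
tcp_pos: [0.4569, 0.2318, 0.1273]
ee_rot: [-0.003, -0.279, 0.96, 0.0]
contact_force: [-0.7, 0.3, 0.2]
finger_gap: 0.529
finger_force: 0.0
yaw 212.38 shift -0.0021 -0.0007 0.0473 twist -0.0056
```

View pics/g1.png

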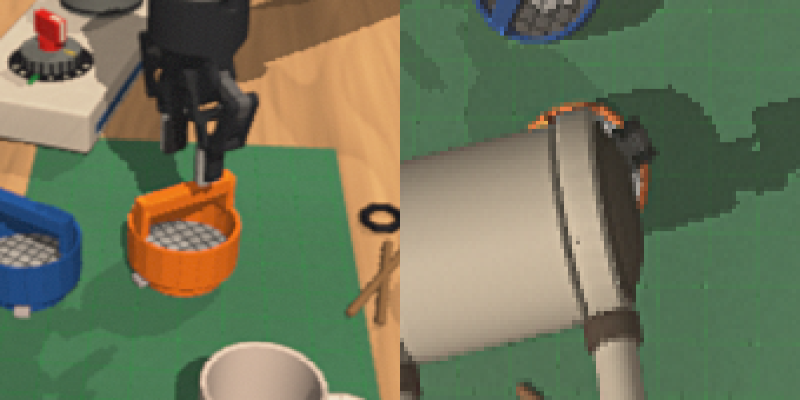

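The side view shows the fingers on either side of the bar, just above it (near finger at crop (205,175), bar middle at (185,200)). Descending and gripping.

```bash
python3 -m handwheel '[[0.045,-0.002,-0.0007,0.012,-0.005],[0.045,0,0,0.012,0],[0.045,0,0,0.012,0],[0.045,0,0,0.011,0],[0.045,0,0,0,0],[0.045,0,0,0,0],[0.0,0,0,0,0],[0.0,0,0,0,0],[0.0,0,0,0,0],[0.0,0,0,0,0],[0.0,0,0,0,0],[0.0,0,0,0,0]]'
python3 -c "
from h import *
st();go(.4591,.2323,.080,-147.3)"
```

```text
time: 5.93
tcp_pos: [0.462, 0.2331, 0.0841]
ee_rot: [0.001, -0.281, 0.96, 0.0]
contact_force: [0.5, 1.1, 3.9]
finger_gap: 0.147
finger_force: 59.9
{'time': 5.9333, 'joint_positions': [0.2334, 0.1957, 1.8916, 0.0002, 1.0523, -1.9077], 'tcp_pos': [0.462, 0.2331, 0.0841], 'ee_rot': [0.001, -0.2813, 0.9596, 0.0], 'contact_force': [0.4794, 1.1408, 3.9021], 'moment': [0.1645, -0.1304, 0.0124], 'finger_gap': 0.1471, 'finger_force': 59.9497}
yaw 212.67 shift 0.0029 0.0009 0.0041 twist -0.0005
```

```bash
python3 -m handwheel '[[0,0,0,-0.012,0],[0,0,0,-0.02,0],[0,0,0,-0.02,0],[0,0,0,-0.025,0],[0,0,0,-0.025,0],[0,0,0,-0.025,0],[0,0,0,-0.025,0],[0,0,0,-0.012,0],[0,0,0,0,0],[0,0,0,0,0]]'
python3 -m handwheel '[[0,0,0,0,0.119],[0,0,0,0,0.119],[0,0,0,0,0.119],[0,0,0,0,0.119],[0,0,0,0,0.119],[0,0,0,0,0.119],[0,0,0,0,0.119],[0,0,0,0,0.119],[0,0,0,0,0]]'
python3 -c "
from h import *
st();go(.5632,-.1912,.245,158.4)"
```

```text
time: 6.77
tcp_pos: [0.4609, 0.2327, 0.2469]
ee_rot: [-0.0, -0.281, 0.96, -0.0]
contact_force: [-1.0, -0.2, -2.9]
finger_gap: 0.148
finger_force: 59.2
time: 7.52
tcp_pos: [0.4598, 0.2324, 0.2445]
ee_rot: [-0.002, 0.191, 0.982, -0.001]
contact_force: [-0.4, 1.0, -2.1]
finger_gap: 0.148
finger_force: 59.2
{'time': 7.5167, 'joint_positions': [0.2332, 0.0046, 1.756, -0.0, 1.386, -0.9528], 'tcp_pos': [0.4598, 0.2324, 0.2445], 'ee_rot': [-0.0023, 0.1912, 0.9815, -0.0011], 'contact_force': [-0.4321, 1.0031, -2.0605], 'moment': [0.023, -0.0019, -0.0327], 'finger_gap': 0.1476, 'finger_force': 59.1944}
yaw 157.95 shift -0.2549 -0.3538 -0.0005 twist -0.0078
```

```bash
python3 -m handwheel '[[0,-0.0085,-0.0118,0,-0.008],[0,-0.017,-0.0236,0,0],[0,-0.017,-0.0236,0,0],[0,-0.017,-0.0236,0,0],[0,-0.017,-0.0236,0,0],[0,-0.017,-0.0236,0,0],[0,-0.017,-0.0236,0,0],[0,-0.017,-0.0236,0,0],[0,-0.017,-0.0236,0,0],[0,-0.017,-0.0236,0,0],[0,-0.017,-0.0236,0,0],[0,-0.017,-0.0236,0,0]]'
python3 -m handwheel '[[0,-0.017,-0.0236,0,0],[0,-0.017,-0.0236,0,0],[0,-0.017,-0.0236,0,0],[0,-0.0085,-0.0118,0,0],[0,0,0,0,0],[0,0,0,0,0],[0,0,0,0,0],[0,0,0,0,0]]'
python3 - <<'E'
from h import *
st();go(.5632,-.1912,.23,158.4)
p=np.array(env.state()['tcp_pos'])
s=snap('side');np.save('T.npy',p)
i=s['image'];w=(20,200,280,460)
c=cv2.resize(i[60:180,280:400],(600,600),interpolation=3)
cv2.imwrite('pics/s2.png',c[:,:,::-1])
h=cv2.cvtColor(i,cv2.COLOR_RGB2HSV);m=cv2.inRange(h,(5,170,60),(20,255,255));m[180:]=0;m[:,:280]=0;m[:,400:]=0
n,l,stt,ce=cv2.connectedComponentsWithStats(m);k=1+np.argmax(stt[1:,4]);ys,xs=np.nonzero(l==k)
print('bbox',stt[k]);
for y in range(ys.min(),ys.max()+1,4):
    q=xs[ys==y];print(y,q.min(),q.max(),end='; ')
print();a=np.radians(yaw())
ux=np.array([np.cos(a),np.sin(a),0])
for z in [.08,.04,.008]:  # px of predicted axis points if axis is at TCP
    print(z,proj(s,p-[0,0,.084-z]).round(1))
print('1mm along tool x, y px:',(proj(s,p+.01*ux)-proj(s,p)).round(2)/10,(proj(s,p+.01*np.array([ux[1],-ux[0],0]))-proj(s,p)).round(2)/10)
E
```

```text
time: 8.52
tcp_pos: [0.5432, -0.0924, 0.2453]
ee_rot: [-0.002, 0.184, 0.983, 0.0]
contact_force: [0.3, -0.1, -2.7]
finger_gap: 0.153
finger_force: 59.1
time: 9.18
tcp_pos: [0.569, -0.1884, 0.2469]
ee_rot: [-0.0, 0.185, 0.983, 0.0]
contact_force: [-1.2, -0.5, -1.7]
finger_gap: 0.147
finger_force: 59.1
{'time': 9.1833, 'joint_positions': [-0.5213, 0.2184, 1.5192, 0.0004, 1.4051, -1.7206], 'tcp_pos': [0.569, -0.1884, 0.2469], 'ee_rot': [-0.0005, 0.1847, 0.9828, 0.0004], 'contact_force': [-1.169, -0.5494, -1.6523], 'moment': [0.0367, -0.0549, 0.0346], 'finger_gap': 0.1471, 'finger_force': 59.125}
yaw 158.71 shift 0.0043 -0.0047 0.0169 twist 0.0054
bbox [ 314   78   36   43 1173]
78 317 319; 82 316 348; 86 316 348; 90 316 348; 94 314 349; 98 315 349; 102 314 349; 106 314 349; 110 315 348; 114 318 343; 118 321 343; 
0.08 [331.2  85.9]
0.04 [331.2 101. ]
0.008 [331.2 112.8]
1mm along tool x, y px: [0.357 0.054] [-0.176  0.12 ]
```

View pics/s2.png

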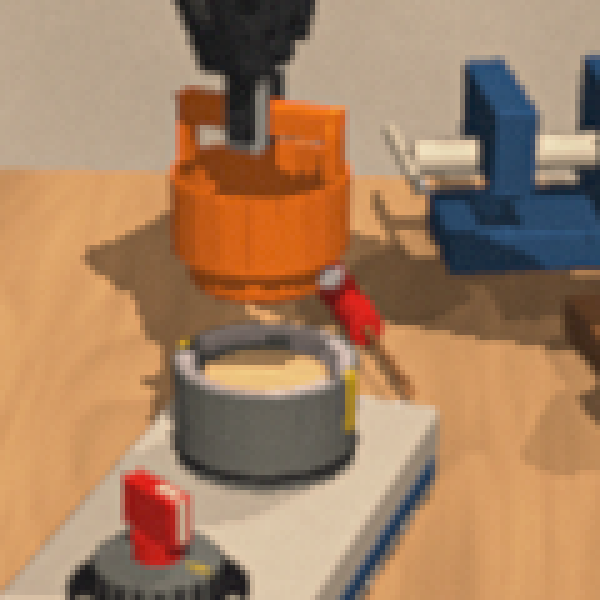

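```bash
python3 - <<'E'
from h import *
s=snap('side');print(proj(s,[.5632,-.1912,.115]),proj(s,[.5632,-.1912,.06]))
t=snap('top');i=t['image'].astype(int)
h=cv2.cvtColor(s['image'],cv2.COLOR_RGB2HSV)
m=cv2.inRange(h,(20,150,120),(32,255,255));m[:115]=0;m[160:]=0;m[:,:300]=0;m[:,360:]=0
n,l,S,c=cv2.connectedComponentsWithStats(m);print(S[1:].tolist(),c[1:].round(1).tolist())
for a in [-21.6]:
  a=np.radians(a)
  for sg in(1,-1): print(proj(s,[.5632+sg*.0495*np.cos(a),-.1912+sg*.0495*np.sin(a),.115]).round(1))
E
```

```text
[333.44705782 132.07243058] [333.390233   150.55778409]
[[316, 128, 2, 1, 2], [349, 134, 2, 12, 24]] [[316.5, 128.0], [349.5, 139.5]]
[317.1 128.8]
[350.3 135.5]
```

```bash
python3 -m handwheel '[[0,0.0015,-0.002,0,0.005],[0,0.0013,-0.0019,0,0],[0,0,0,0.01,0],[0,0,0,0.012,0],[0,0,0,0.01,0],[0,0,0,0.008,0],[0,0,0,0,0],[0,0,0,0,0],[0,0,0,0,0],[0,0,0,0,0]]'
python3 -c "
from h import *
st();go(.565,-.191,.19,158.4)"
```

```text
time: 10.17
tcp_pos: [0.5656, -0.1927, 0.208]
ee_rot: [0.001, 0.188, 0.982, -0.0]
contact_force: [0.3, -0.2, -0.9]
finger_gap: 0.15
finger_force: 59.1
{'time': 10.1667, 'joint_positions': [-0.5304, 0.2415, 1.57, -0.0, 1.3287, -1.7224], 'tcp_pos': [0.5656, -0.1927, 0.208], 'ee_rot': [0.0006, 0.1883, 0.9821, -0.0002], 'contact_force': [0.3495, -0.1559, -0.9376], 'moment': [-0.0013, 0.0236, 0.023], 'finger_gap': 0.1495, 'finger_force': 59.0952}
yaw 158.30 shift 0.0012 0.0014 0.018 twist -0.0018
```

```bash
python3 -m handwheel '[[0,0.0007,0.0008,0.004,0],[0,0,0,0.004,0],[0,0,0,0.003,0],[0,0,0,0.002,0],[0,0,0,0,0],[0,0,0,0,0]]'
python3 -m handwheel '[[0,0,0,0.002,0],[0,0,0,0.0,0],[0,0,0,0.002,0],[0,0,0,0.0,0],[0,0,0,0,0]]'
python3 -m handwheel '[[0,0,0,0.002,0],[0,0,0,0.0,0],[0,0,0,0.002,0],[0,0,0,0.0,0],[0,0,0,0,0]]'
python3 -c "
from h import *
st();go(.565,-.191,.19,158.4)"
```

```text
time: 10.67
tcp_pos: [0.5653, -0.1923, 0.1952]
ee_rot: [0.001, 0.188, 0.982, -0.001]
contact_force: [0.7, -3.2, 2.7]
finger_gap: 0.149
finger_force: 59.8
time: 11.08
tcp_pos: [0.5652, -0.1922, 0.1901]
ee_rot: [0.001, 0.188, 0.982, -0.001]
contact_force: [2.2, -4.9, -0.4]
finger_gap: 0.151
finger_force: 59.4
time: 11.5
tcp_pos: [0.5655, -0.1925, 0.1873]
ee_rot: [0.001, 0.188, 0.982, -0.001]
contact_force: [1.6, -5.7, 2.5]
finger_gap: 0.152
finger_force: 60.0
{'time': 11.5, 'joint_positions': [-0.5297, 0.2587, 1.5918, -0.0009, 1.288, -1.7213], 'tcp_pos': [0.5655, -0.1925, 0.1873], 'ee_rot': [0.0013, 0.1884, 0.9821, -0.0009], 'contact_force': [1.6346, -5.6888, 2.5412], 'moment': [-1.0154, -0.2285, 0.0226], 'finger_gap': 0.1522, 'finger_force': 59.9608}
yaw 158.29 shift 0.0011 0.0012 -0.0027 twist -0.0020
```

```bash
python3 -m handwheel '[[0,-0.0003,-0.0012,0.002,0],[0,0,0,0.002,0],[0,0,0,0.002,0],[0,0,0,0.002,0],[0,0,0,0,0],[0,0,0,0,0]]'
python3 -m handwheel '[[0,0,0,0.002,0],[0,0,0,0.002,0],[0,0,0,0.001,0],[0,0,0,0,0],[0,0,0,0,0]]'
python3 -c "
from h import *
st();go(.565,-.191,.175,158.4)"
```

```text
time: 12.0
tcp_pos: [0.5656, -0.1929, 0.1796]
ee_rot: [0.001, 0.188, 0.982, -0.0]
contact_force: [0.9, -2.2, 6.3]
finger_gap: 0.149
finger_force: 60.3
time: 12.42
tcp_pos: [0.5659, -0.1931, 0.1791]
ee_rot: [0.002, 0.188, 0.982, -0.001]
contact_force: [-8.0, 2.5, 26.9]
finger_gap: 0.152
finger_force: 63.3
{'time': 12.4167, 'joint_positions': [-0.5308, 0.2672, 1.5985, 0.0001, 1.272, -1.7232], 'tcp_pos': [0.5659, -0.1931, 0.1791], 'ee_rot': [0.0018, 0.1881, 0.9822, -0.0006], 'contact_force': [-7.9711, 2.4577, 26.8705], 'moment': [0.4066, 1.4474, -0.0027], 'finger_gap': 0.1518, 'finger_force': 63.346}
yaw 158.32 shift 0.0016 0.0016 0.0041 twist -0.0014
```

```bash
python3 -m handwheel '[[0,0,0,-0.0005,0.05],[0,0,0,0,0.1],[0,0,0,0,0.1],[0,0,0,0,0.1],[0,0,0,0,0.1],[0,0,0,0,0.1],[0,0,0,0,0],[0,0,0,0,0]]'
python3 -c "
from h import *
st();go(.565,-.192,.179,81.4)"
```

```text
time: 13.08
tcp_pos: [0.5664, -0.1942, 0.1791]
ee_rot: [0.003, 0.448, 0.894, -0.001]
contact_force: [-4.6, -3.0, 21.9]
finger_gap: 0.149
finger_force: 62.6
{'time': 13.0833, 'joint_positions': [-0.5314, 0.2677, 1.5979, -0.0011, 1.2695, -1.1729], 'tcp_pos': [0.5664, -0.1942, 0.1791], 'ee_rot': [0.0032, 0.448, 0.894, -0.0007], 'contact_force': [-4.593, -3.0365, 21.9252], 'moment': [-0.3343, 0.9576, -0.0914], 'finger_gap': 0.1486, 'finger_force': 62.5787}
yaw 126.77 shift 0.0026 0.0002 0.0001 twist 0.7918
```

Turning well with the sieve still pressed. Continuing to the stop.

```bash
python3 -m handwheel '[[0,0,0,0,0.1],[0,0,0,0,0.1],[0,0,0,0,0.1],[0,0,0,0,0.1],[0,0,0,0,0.1],[0,0,0,0,0.1],[0,0,0,0,0.1],[0,0,0,0,0],[0,0,0,0,0]]'
python3 -c "
from h import *
st();go(.565,-.192,.179,81.4)"
python3 -m handwheel '[[0,0,0,0,0.05],[0,0,0,0,0.05],[0,0,0,0,0.03],[0,0,0,0,0],[0,0,0,0,0],[0,0,0,0,0]]'
python3 -c "
from h import *
st();go(.565,-.192,.179,81.4)"
```

```text
time: 13.83
tcp_pos: [0.565, -0.195, 0.1791]
ee_rot: [0.002, 0.727, 0.686, -0.001]
contact_force: [-9.6, -4.2, 25.3]
finger_gap: 0.151
finger_force: 63.0
{'time': 13.8333, 'joint_positions': [-0.5324, 0.2672, 1.5984, -0.004, 1.2719, -0.4732], 'tcp_pos': [0.565, -0.195, 0.1791], 'ee_rot': [0.0024, 0.7273, 0.6863, -0.0013], 'contact_force': [-9.5587, -4.2109, 25.266], 'moment': [-0.5879, 1.8999, 0.0383], 'finger_gap': 0.1505, 'finger_force': 62.9746}
yaw 86.67 shift 0.003 -0.0002 0.0001 twist 0.0921
time: 14.33
tcp_pos: [0.5644, -0.1947, 0.1792]
ee_rot: [0.002, 0.769, 0.639, -0.002]
contact_force: [-13.8, -3.1, 28.2]
finger_gap: 0.146
finger_force: 73.1
{'time': 14.3333, 'joint_positions': [-0.532, 0.2668, 1.5988, -0.0051, 1.2739, -0.3459], 'tcp_pos': [0.5644, -0.1947, 0.1792], 'ee_rot': [0.0018, 0.7693, 0.6389, -0.0019], 'contact_force': [-13.8134, -3.0753, 28.1659], 'moment': [-0.4814, 2.3567, 1.2633], 'finger_gap': 0.1463, 'finger_force': 73.134}
yaw 79.42 shift 0.0028 0.0001 0.0002 twist -0.0345
```

```bash
python3 -m handwheel '[[0,0,0,-0.002,0.01],[0,0,0,-0.002,0],[0,0,0,-0.002,0],[0,0,0,-0.002,0],[0,0,0,0,0],[0,0,0,0,0]]'
python3 -m handwheel '[[0,0,0,-0.002,0],[0,0,0,-0.001,0],[0,0,0,0,0],[0,0,0,0,0]]'
python3 -c "
from h import *
st()"
```

```text
time: 14.83
tcp_pos: [0.5638, -0.1933, 0.1802]
ee_rot: [-0.0, 0.772, 0.635, -0.001]
contact_force: [1.0, -6.3, -4.7]
finger_gap: 0.15
finger_force: 70.8
time: 15.17
tcp_pos: [0.5635, -0.1931, 0.1813]
ee_rot: [-0.001, 0.773, 0.635, -0.002]
contact_force: [4.1, -8.1, -11.7]
finger_gap: 0.15
finger_force: 69.5
{'time': 15.1667, 'joint_positions': [-0.5316, 0.2643, 1.5974, -0.0025, 1.2825, -0.336], 'tcp_pos': [0.5635, -0.1931, 0.1813], 'ee_rot': [-0.0008, 0.7725, 0.635, -0.0016], 'contact_force': [4.0744, -8.0559, -11.7257], 'moment': [-1.6047, -0.8382, 1.4024], 'finger_gap': 0.1497, 'finger_force': 69.5212}
```

```bash
python3 -m handwheel '[[0,0,0,0.001,-0.01],[0,0,0,0.001,-0.005],[0,0,0,0,0],[0,0,0,0,0]]'
python3 -c "
from h import *
st();go(.5645,-.192,.1845,81.4)"
```

```text
time: 15.5
tcp_pos: [0.5639, -0.1932, 0.1812]
ee_rot: [-0.0, 0.768, 0.641, -0.001]
contact_force: [1.5, -7.5, -3.9]
finger_gap: 0.148
finger_force: 65.2
{'time': 15.5, 'joint_positions': [-0.5315, 0.2646, 1.5973, -0.0023, 1.2808, -0.3505], 'tcp_pos': [0.5639, -0.1932, 0.1812], 'ee_rot': [-0.0002, 0.7679, 0.6406, -0.0012], 'contact_force': [1.5093, -7.4656, -3.8572], 'moment': [-1.323, -0.2971, 1.1137], 'finger_gap': 0.1483, 'finger_force': 65.2007}
yaw 79.67 shift 0.0013 0.0003 -0.0033 twist -0.0302
```

```bash
python3 -m handwheel '[[0,-0.0012,0,0,-0.01],[0,0,0,0,-0.005],[0,0,0,0,0],[0,0,0,0,0]]'
python3 -c "
from h import *
st()"
python3 -m handwheel '[[0,0,0,0,-0.01],[0,0,0,0,0],[0,0,0,0,0]]'
python3 -c "
from h import *
st()"
```

```text
time: 15.83
tcp_pos: [0.5637, -0.1937, 0.1814]
ee_rot: [-0.001, 0.764, 0.646, -0.001]
contact_force: [2.3, -4.4, -6.6]
finger_gap: 0.15
finger_force: 61.3
{'time': 15.8333, 'joint_positions': [-0.5332, 0.2647, 1.5968, -0.0006, 1.2821, -0.3656], 'tcp_pos': [0.5637, -0.1937, 0.1814], 'ee_rot': [-0.0008, 0.7638, 0.6455, -0.0006], 'contact_force': [2.2583, -4.4186, -6.5851], 'moment': [-1.1258, -0.4108, 0.7852], 'finger_gap': 0.1498, 'finger_force': 61.2725}
time: 16.08
tcp_pos: [0.5637, -0.1939, 0.1815]
ee_rot: [-0.001, 0.761, 0.649, -0.001]
contact_force: [1.8, -3.8, -5.7]
finger_gap: 0.151
finger_force: 59.6
{'time': 16.0833, 'joint_positions': [-0.5333, 0.2646, 1.5966, -0.0008, 1.2822, -0.3752], 'tcp_pos': [0.5637, -0.1939, 0.1815], 'ee_rot': [-0.0007, 0.7607, 0.6491, -0.0007], 'contact_force': [1.7776, -3.8043, -5.7256], 'moment': [-1.1843, -0.3001, 0.6384], 'finger_gap': 0.1513, 'finger_force': 59.6312}
```

```bash
python3 -m handwheel '[[0,-0.0005,0,0.002,0],[0,0,0,0.002,0],[0,0,0,0.002,0],[0,0,0,0.0005,0],[0,0,0,0,0],[0,0,0,0,0]]'
python3 -c "
from h import *
st()"
python3 -m handwheel '[[0,0,0,0,0.03],[0,0,0,0,0.02],[0,0,0,0,0.02],[0,0,0,0,0],[0,0,0,0,0]]'
python3 -c "
from h import *
st();print(yaw())"
```

```text
time: 16.58
tcp_pos: [0.5644, -0.1949, 0.1797]
ee_rot: [0.001, 0.761, 0.649, -0.0]
contact_force: [-7.1, -2.3, 13.8]
finger_gap: 0.151
finger_force: 62.6
{'time': 16.5833, 'joint_positions': [-0.5341, 0.2669, 1.5977, -0.0012, 1.276, -0.3761], 'tcp_pos': [0.5644, -0.1949, 0.1797], 'ee_rot': [0.0007, 0.7606, 0.6492, -0.0004], 'contact_force': [-7.0683, -2.2939, 13.7713], 'moment': [-0.3275, 1.2747, 0.59], 'finger_gap': 0.1515, 'finger_force': 62.6296}
time: 17.0
tcp_pos: [0.5646, -0.1949, 0.1798]
ee_rot: [0.001, 0.782, 0.623, -0.001]
contact_force: [-5.6, -3.0, 13.6]
finger_gap: 0.147
finger_force: 84.8
{'time': 17.0, 'joint_positions': [-0.5336, 0.2669, 1.5976, -0.0018, 1.2757, -0.3085], 'tcp_pos': [0.5646, -0.1949, 0.1798], 'ee_rot': [0.001, 0.7819, 0.6234, -0.0005], 'contact_force': [-5.5607, -2.9661, 13.5801], 'moment': [-0.3077, 1.1199, 1.866], 'finger_gap': 0.147, 'finger_force': 84.8234}
77.13295422934644
```

```bash
python3 -m handwheel '[[0.045,0,0,0,0],[0.045,0,0,0,0],[0.045,0,0,0,0],[0.045,0,0,0,0],[0.045,0,0,0,0],[0.045,0,0,0,0]]'
python3 - <<'E'
from h import *
st()
s=snap('side');i=s['image']
c=cv2.resize(i[80:180,280:400],(720,600),interpolation=3)
cv2.imwrite('pics/s3.png',c[:,:,::-1])
for u in (.095,.0965,.1005): print(u,[proj(s,[.5645,-.192+.046,u+z]).round(1).tolist() for z in(.06,.02)], proj(s,[.5645,-.192,u+.096]).round(1))
h=cv2.cvtColor(i,cv2.COLOR_RGB2HSV);m=cv2.inRange(h,(5,170,60),(20,255,255));m[180:]=0;m[:,:280]=0;m[:,400:]=0
for x in range(318,348,3): print(x,np.nonzero(m[:,x])[0][[0,-1]],end=' ')
E
```

```text
time: 17.5
tcp_pos: [0.5642, -0.1941, 0.1759]
ee_rot: [-0.0, 0.783, 0.622, 0.0]
contact_force: [0.2, -0.4, -0.1]
finger_gap: 0.526
finger_force: 0.0
{'time': 17.5, 'joint_positions': [-0.5338, 0.2705, 1.6011, 0.0004, 1.2709, -0.3057], 'tcp_pos': [0.5642, -0.1941, 0.1759], 'ee_rot': [-0.0005, 0.783, 0.622, 0.0], 'contact_force': [0.1784, -0.3887, -0.115], 'moment': [-0.0645, 0.0017, -0.0136], 'finger_gap': 0.5257, 'finger_force': 0.0}
0.095 [[331.5, 125.0], [331.5, 139.3]] [333.1 104.9]
0.0965 [[331.5, 124.4], [331.5, 138.7]] [333.1 104.4]
0.1005 [[331.5, 123.0], [331.5, 137.3]] [333.1 102.9]
318 [112 133] 321 [114 134] 324 [113 135] 327 [108 136] 330 [103 136] 333 [ 99 137] 336 [ 98 136] 339 [110 136] 342 [116 135] 345 [113 134]
```

View pics/s3.png

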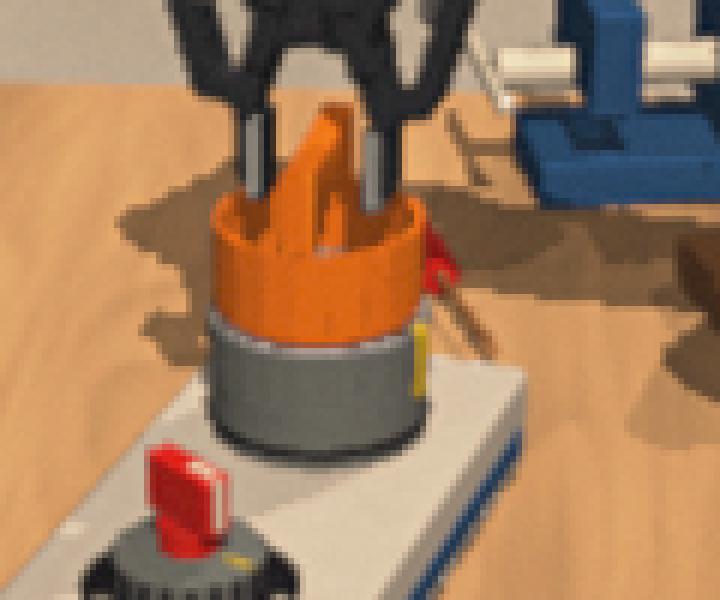

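```bash
python3 -m handwheel '[[0.045,0,0,-0.004,-0.05],[0.045,0,0,0,-0.045],[0.045,0,0,0,0],[0,0,0,0,0],[0,0,0,0,0],[0,0,0,0,0],[0,0,0,0,0],[0,0,0,0,0],[0,0,0,0,0]]'
python3 -c "
from h import *
st();print(yaw())"
python3 -m handwheel '[[0,0,0,0,-0.03],[0,0,0,0,-0.02],[0,0,0,0,0],[0,0,0,0,0],[0,0,0,0,0]]'
python3 -c "
from h import *
st();print(yaw())"
```

```text
time: 18.3
tcp_pos: [0.5641, -0.1943, 0.1803]
ee_rot: [-0.0, 0.753, 0.659, -0.0]
contact_force: [-2.2, 0.8, 0.7]
finger_gap: 0.151
finger_force: 60.2
{'time': 18.3, 'joint_positions': [-0.5339, 0.2661, 1.5974, -0.0002, 1.2787, -0.4009], 'tcp_pos': [0.5641, -0.1943, 0.1803], 'ee_rot': [-0.0003, 0.7525, 0.6586, -0.0002], 'contact_force': [-2.2367, 0.8241, 0.7165], 'moment': [0.0995, 0.2895, 0.201], 'finger_gap': 0.1511, 'finger_force': 60.2401}
82.3790384332694
time: 18.72
tcp_pos: [0.5644, -0.1944, 0.1803]
ee_rot: [0.0, 0.736, 0.677, 0.0]
contact_force: [-0.2, -0.9, 0.8]
finger_gap: 0.157
finger_force: 60.1
{'time': 18.7167, 'joint_positions': [-0.5339, 0.2663, 1.5972, 0.0, 1.2781, -0.4505], 'tcp_pos': [0.5644, -0.1944, 0.1803], 'ee_rot': [0.0, 0.736, 0.677, 0.0], 'contact_force': [-0.1695, -0.9409, 0.7807], 'moment': [-0.0415, 0.0938, -0.0516], 'finger_gap': 0.1569, 'finger_force': 60.1096}
85.21709570359302
```

```bash
python3 -m handwheel '[[0,0,0,0,-0.03],[0,0,0,0,-0.02],[0,0,0,0,0],[0,0,0,0,0],[0,0,0,0,0]]'
python3 -c "
from h import *
st();print(yaw())"
```

```text
time: 19.13
tcp_pos: [0.5642, -0.1944, 0.1803]
ee_rot: [-0.0, 0.719, 0.695, -0.0]
contact_force: [-2.8, 0.4, 1.6]
finger_gap: 0.152
finger_force: 61.4
{'time': 19.1333, 'joint_positions': [-0.5341, 0.2661, 1.5973, -0.0, 1.2785, -0.4998], 'tcp_pos': [0.5642, -0.1944, 0.1803], 'ee_rot': [-0.0002, 0.7192, 0.6949, -0.0001], 'contact_force': [-2.8051, 0.4149, 1.5605], 'moment': [0.0533, 0.4196, -1.0532], 'finger_gap': 0.1516, 'finger_force': 61.4007}
88.03121897547973
```

Resistance in both directions (clockwise stop at about 82°, counter-clockwise wall at about 85°) shows the lugs are in the notch. I'll turn back to the stop, release and lift.

```bash
python3 -m handwheel '[[0,0,0,0,0.05],[0,0,0,0,0.05],[0,0,0,0,0.015],[0,0,0,0,0],[0,0,0,0,0]]'
python3 -c "
from h import *
st();print(yaw())"
python3 -m handwheel '[[0.045,0,0,0,0],[0.045,0,0,0,0],[0.045,0,0,0,0],[0.045,0,0,0,0],[0.045,0,0,0,0],[0.045,0,0,-0.02,0],[0.045,0,0,-0.03,0],[0.045,0,0,-0.03,0],[0.045,0,0,-0.02,0],[0.045,0,0,0,0],[0.045,0,0,0,0]]'
python3 - <<'E'
from h import *
s=snap('top')
t=lambda X,z:onz(s,((X[0]+.5)/5.5-.5+345,(X[1]+.5)/5.5-.5+165),z)
ang=lambda a,b: np.degrees(np.arctan2(*(b-a)[:2][::-1]))
c=[t(X,.06) for X in [(85,52),(742,228),(668,515),(8,338)]];C=sum(c)/4
th=np.radians(75.77);y=np.array([np.cos(th),np.sin(th),0]);print('dial est',C+.08*y)
a,b=t((200,262),.117),t((277,196),.117);print('knob',(a+b)/2,ang(b,a),np.linalg.norm(a-b))
print('face',t((224,239),.064),'green',t((133,211),.061),'spd',t((205,282),.078),'ring',t((225,234),.078))
i=s['image'];h=cv2.cvtColor(i,cv2.COLOR_RGB2HSV)
m=(cv2.inRange(h,(0,170,120),(4,255,255))|cv2.inRange(h,(172,150,120),(180,255,255)));m[:180]=0;m[240:]=0;m[:,:360]=0;m[:,415:]=0
ys,xs=np.nonzero(m);print('red',len(xs),cv2.minAreaRect(np.c_[xs,ys].astype(np.float32)),onz(s,(xs.mean(),ys.mean()),.112))
a=cv2.resize(i[165:265,345:490],None,fx=5.5,fy=5.5,interpolation=3);cv2.imwrite('pics/t4.png',a[:,:,::-1])
go(.603,-.036,.098)
E
```

```text
time: 19.55
tcp_pos: [0.5642, -0.1943, 0.1802]
ee_rot: [-0.0, 0.757, 0.654, -0.0]
contact_force: [-2.5, 0.5, 2.6]
finger_gap: 0.152
finger_force: 60.5
{'time': 19.55, 'joint_positions': [-0.5337, 0.2662, 1.5973, -0.0005, 1.2785, -0.3879], 'tcp_pos': [0.5642, -0.1943, 0.1802], 'ee_rot': [-0.0001, 0.7567, 0.6538, -0.0003], 'contact_force': [-2.5244, 0.4696, 2.6447], 'moment': [-0.0014, 0.493, 0.5324], 'finger_gap': 0.1522, 'finger_force': 60.4908}
81.65445600699286
time: 20.47
tcp_pos: [0.5651, -0.1948, 0.282]
ee_rot: [0.002, 0.757, 0.653, 0.001]
contact_force: [0.4, -0.4, 0.2]
finger_gap: 0.533
finger_force: 0.0
dial est [ 0.60311131 -0.03579111  0.06      ]
knob [ 0.60483959 -0.03721947  0.117     ] 131.2945942610552 0.04757329291139167
face [ 0.60350966 -0.03818492  0.064     ] green [0.61687452 0.00622945 0.061     ] spd [ 0.58161475 -0.0270762   0.078     ] ring [ 0.60503047 -0.03661741  0.078     ]
red 70 ((387.00006103515625, 206.00003051757812), (7.0710673332214355, 14.142135620117188), 45.0) [ 0.60620557 -0.03789018  0.112     ]
yaw 81.52 shift 0.1623 0.0149 0.182 twist 0.0000
```

View pics/t4.png

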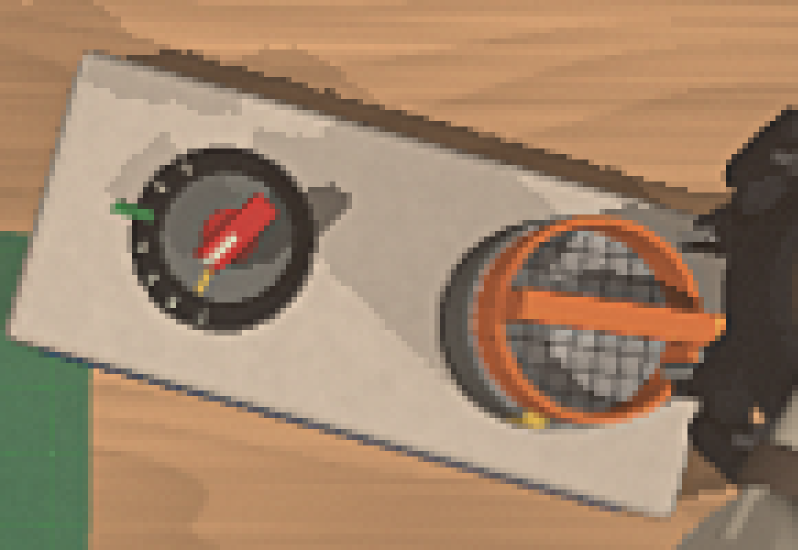

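The sieve sits level in the collar, and the knob, ring and green mark are unchanged (knob centre at crop (238,230), mark at (133,211)). Moving on to the knob.

```bash
python3 -m handwheel '[[0.045,0.012,0.001,0,0],[0.045,0.0215,0.0021,0,0],[0.045,0.0215,0.0021,0,0],[0.045,0.0215,0.0021,0,0],[0.045,0.0215,0.0021,0,0],[0.045,0.0215,0.0021,0,0],[0.045,0.0215,0.0021,0,0],[0.045,0.0125,0.002,0,0],[0.045,0.008,0.0004,0,0]]'
python3 -m handwheel '[[0.045,0,0,0.01,-0.11],[0.045,0,0,0.02,-0.11],[0.045,0,0,0.02,-0.11],[0.045,0,0,0.02,-0.11],[0.045,0,0,0.02,-0.11],[0.045,0,0,0.02,-0.11],[0.045,0,0,0.01,-0.11],[0.045,0,0,0,-0.11],[0.045,0,0,0,0],[0.045,0,0,0,0],[0.045,0,0,0,0]]'
python3 - <<'E'
from h import *
st();go(.604,-.037,.1,132)
s=snap('side');h=cv2.cvtColor(s['image'],cv2.COLOR_RGB2HSV)
m=(cv2.inRange(h,(0,170,100),(4,255,255))|cv2.inRange(h,(172,150,100),(180,255,255)));m[:140]=0;m[185:]=0;m[:,:290]=0;m[:,330:]=0
ys,xs=np.nonzero(m);print('red',len(xs),xs.min(),xs.max(),xs.mean(),ys.min(),ys.max(),proj(s,[.604,-.037,.117]),proj(s,[.604,-.037,.104]))
E
```

```text
time: 21.27
tcp_pos: [0.6037, -0.0348, 0.2788]
ee_rot: [-0.001, 0.757, 0.654, -0.001]
contact_force: [0.6, 0.2, 0.2]
finger_gap: 0.524
finger_force: 0.0
time: 22.18
tcp_pos: [0.6042, -0.0372, 0.1606]
ee_rot: [0.0, 0.409, 0.913, -0.0]
contact_force: [1.0, -0.8, 1.4]
finger_gap: 0.53
finger_force: 0.0
{'time': 22.1833, 'joint_positions': [-0.2609, 0.3066, 1.5887, -0.0001, 1.2457, -0.9899], 'tcp_pos': [0.6042, -0.0372, 0.1606], 'ee_rot': [0.0003, 0.4086, 0.9127, -0.0], 'contact_force': [1.0098, -0.8127, 1.3785], 'moment': [-0.026, -0.0113, 0.0224], 'finger_gap': 0.5301, 'finger_force': 0.0}
yaw 131.77 shift 0.0003 0.0 0.0606 twist -0.0040
red 152 305 317 309.6381578947368 154 172 [311.32158941 157.28088559] [311.43959697 162.06278051]
```

```bash
python3 -m handwheel '[[0.045,0,0,0.015,0],[0.045,0,0,0.015,0],[0.045,0,0,0.015,0],[0.045,0,0,0.01,0],[0.045,0,0,0.0055,0],[0.045,0,0,0,0],[0.045,0,0,0,0],[0.045,0,0,0,0]]'
python3 -c "
from h import *
st()"
python3 -m handwheel '[[0.0,0,0,0,0],[0.0,0,0,0,0],[0.0,0,0,0,0],[0.0,0,0,0,0],[0.0,0,0,0,0],[0.0,0,0,0,0]]'
python3 -c "
from h import *
st();go(.604,-.037,.1,73.7)"
```

```text
time: 22.9
tcp_pos: [0.6048, -0.0372, 0.1009]
ee_rot: [0.001, 0.407, 0.913, 0.0]
contact_force: [0.3, 0.1, 0.5]
finger_gap: 0.525
finger_force: 0.0
{'time': 22.9, 'joint_positions': [-0.2606, 0.3778, 1.6261, 0.0, 1.1357, -0.9924], 'tcp_pos': [0.6048, -0.0372, 0.1009], 'ee_rot': [0.0009, 0.4073, 0.9133, 0.0002], 'contact_force': [0.3224, 0.0547, 0.4852], 'moment': [0.0367, -0.0182, 0.0231], 'finger_gap': 0.525, 'finger_force': 0.0}
time: 23.4
tcp_pos: [0.604, -0.0382, 0.1023]
ee_rot: [0.0, 0.407, 0.913, -0.001]
contact_force: [-8.0, -3.8, 12.9]
finger_gap: 0.157
finger_force: 73.3
{'time': 23.4, 'joint_positions': [-0.2614, 0.3757, 1.6258, -0.0025, 1.1399, -0.9926], 'tcp_pos': [0.604, -0.0382, 0.1023], 'ee_rot': [0.0002, 0.4071, 0.9134, -0.0011], 'contact_force': [-8.0428, -3.7885, 12.8605], 'moment': [-0.4008, 1.2413, 0.0556], 'finger_gap': 0.1566, 'finger_force': 73.2564}
yaw 131.95 shift 0.0008 0.0008 0.0023 twist 1.0167
```

```bash
python3 -m handwheel '[[0,0,-0.0013,-0.0022,0],[0,0,0,0,0],[0,0,0,0,0]]'
python3 -c "
from h import *
st()"
python3 -m handwheel '[[0,0,0,0,0.08],[0,0,0,0,0.08],[0,0,0,0,0.08],[0,0,0,0,0.08],[0,0,0,0,0.08],[0,0,0,0,0.1],[0,0,0,0,0],[0,0,0,0,0]]'
python3 -c "
from h import *
st();go(.604,-.037,.1,73.7)"
```

```text
time: 23.65
tcp_pos: [0.6036, -0.0383, 0.1025]
ee_rot: [0.001, 0.407, 0.913, -0.0]
contact_force: [1.4, -3.1, -0.4]
finger_gap: 0.15
finger_force: 61.9
{'time': 23.65, 'joint_positions': [-0.2627, 0.3733, 1.6285, -0.0005, 1.138, -0.9944], 'tcp_pos': [0.6036, -0.0383, 0.1025], 'ee_rot': [0.0009, 0.4073, 0.9133, -0.0001], 'contact_force': [1.413, -3.1001, -0.3783], 'moment': [-0.4278, -0.2251, -0.0057], 'finger_gap': 0.1496, 'finger_force': 61.9304}
time: 24.32
tcp_pos: [0.6039, -0.0381, 0.1025]
ee_rot: [0.001, 0.619, 0.785, 0.0]
contact_force: [4.6, -2.4, -0.9]
finger_gap: 0.148
finger_force: 61.7
{'time': 24.3167, 'joint_positions': [-0.2625, 0.3736, 1.6281, -0.0, 1.1375, -0.4971], 'tcp_pos': [0.6039, -0.0381, 0.1025], 'ee_rot': [0.0011, 0.6195, 0.785, 0.0005], 'contact_force': [4.6044, -2.4467, -0.8868], 'moment': [-0.4323, -0.6324, -0.0062], 'finger_gap': 0.1482, 'finger_force': 61.724}
yaw 103.44 shift 0.0011 0.0003 0.0025 twist 0.5191
```

```bash
python3 -m handwheel '[[0,0,0,0,0.08],[0,0,0,0,0.08],[0,0,0,0,0.08],[0,0,0,0,0.08],[0,0,0,0,0.08],[0,0,0,0,0.08],[0,0,0,0,0.04],[0,0,0,0,0],[0,0,0,0,0]]'
python3 -c "
from h import *
st();go(.604,-.037,.1,73.7)"
```

```text
time: 25.07
tcp_pos: [0.6044, -0.0382, 0.1025]
ee_rot: [0.001, 0.8, 0.599, 0.001]
contact_force: [6.4, -1.9, -2.3]
finger_gap: 0.15
finger_force: 61.4
{'time': 25.0667, 'joint_positions': [-0.2624, 0.3739, 1.6278, 0.0002, 1.1363, 0.0229], 'tcp_pos': [0.6044, -0.0382, 0.1025], 'ee_rot': [0.0014, 0.8005, 0.5993, 0.0012], 'contact_force': [6.4326, -1.9253, -2.2702], 'moment': [-0.4243, -0.9583, -0.016], 'finger_gap': 0.1499, 'finger_force': 61.4153}
yaw 73.65 shift 0.001 -0.0007 0.0025 twist -0.0009
```

```bash
python3 -m handwheel '[[0,0,0.001,0,0],[0,0,0,0,0],[0.045,0,0,0,0],[0.045,0,0,0,0],[0.045,0,0,0,0],[0.045,0,0,0,0],[0.045,0,0,-0.01,0],[0.045,0,0,-0.03,0],[0.045,0,0,-0.03,0],[0.045,0,0,-0.03,0],[0.045,0,0,-0.03,0]]'
python3 -m handwheel '[[0.045,0.015,-0.015,0,0],[0.045,0.02,-0.02,0,0],[0.045,0.02,-0.02,0,0],[0.045,0.02,-0.02,0,0],[0.045,0.02,-0.02,0,0],[0.045,0.02,-0.02,0,0],[0.045,0.02,-0.02,0,0],[0.045,0,0,0,0],[0.045,0,0,0,0]]'
python3 - <<'E'
from h import *
st()
s=snap('top');i=s['image'];q=snap('side')['image']
a=cv2.resize(i[165:265,345:490],(580,400),interpolation=3)
d=cv2.resize(q[80:220,265:375],(220,280),interpolation=3)
b=np.vstack([d,cv2.resize(i[150:310,180:320],(220,120))])
cv2.imwrite('pics/f.png',np.hstack([a,b])[:,:,::-1])
E
```

```text
time: 25.98
tcp_pos: [0.6037, -0.038, 0.2341]
ee_rot: [0.0, 0.801, 0.598, 0.0]
contact_force: [0.3, -1.1, -0.9]
finger_gap: 0.53
finger_force: 0.0
time: 26.73
tcp_pos: [0.5124, 0.1306, 0.2328]
ee_rot: [0.0, 0.8, 0.599, 0.0]
contact_force: [0.9, -1.0, -0.1]
finger_gap: 0.525
finger_force: 0.0
{'time': 26.7333, 'joint_positions': [0.021, 0.0453, 1.7381, -0.0001, 1.3575, 0.3064], 'tcp_pos': [0.5124, 0.1306, 0.2328], 'ee_rot': [0.0003, 0.8005, 0.5994, 0.0003], 'contact_force': [0.8579, -1.0418, -0.1274], 'moment': [0.0212, -0.0267, 0.026], 'finger_gap': 0.525, 'finger_force': 0.0}
```

View pics/f.png

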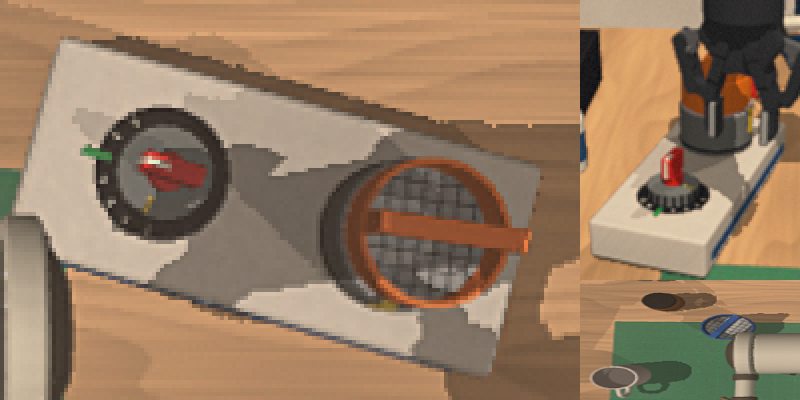

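The pointer (143,157) lines up with the green mark (97,153), and the yellow speed pointer is still at (149,205). The sieve is seated and the other objects are where they were.

```bash
python3 -c "
from station import env
print(env.hand_in())"
```

```text
the job is handed in; nothing more can be done
None
```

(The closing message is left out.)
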